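# Shut the lapping leaves of a light-tight sample box

## Task

Shut the light-tight sample box so that the edges of its two lid leaves lap properly: first the leaf with the stepped (rebated) edge, fully down, while the other still stands open, then the leaf with the overhanging lip, fully down on top of it. Leave both leaves flush and let go, without disturbing the jar, the timer and the tape roll nearby.

Things in the scene. Friction and masses are not known exactly. Their poses are not given: they have to be found in the camera images.
- dark_box: Grey sample box, fixed to the worktop: 90 mm along its x, 160 mm along its y, rim 70 mm up, a vial rack inside. Origin at the centre of its underside; +y to the stepped leaf's hinge, x parallel to both hinges, z up. Each leaf has a finger tab 16 mm long, 22 mm wide, 4 mm thick at its -x (near) end, 52 mm from its hinge. Instrument fronts rise behind the box from x = 0.59 m on.
- stepped_leaf (a joint): Angle of the stepped leaf (rad): 0 = shut, lying level on the rim; grows as it opens upward; 1.57 = upright; stop at 1.75. White plate hinged on the rim at the box's +y side. The stiff hinge (0.11 N m of friction) lets it stay at any angle: it does not fall or latch, so it must be pushed all the way down.
- lipped_leaf (a joint): Angle of the lipped leaf (rad): 0 = shut, grows as it opens, 1.57 = upright, stop at 1.75; same stiff hinge, on the box's -y side. When shut, its lip lies in the step of the other leaf, over its tongue. If this leaf is shut first, its lip blocks the stepped leaf about 0.15 rad above shut.
- stepped_leaf_hinge (a point): Middle of the stepped leaf's hinge line, on the box's rim at y = +80 mm of the box, 70 mm above the worktop. The leaf's under face passes through this line, its outer face lies 10 mm above it when shut. The axes turn with the leaf: x along the hinge; -y from the hinge towards the leaf's free edge; z out of the outer face.
- lipped_leaf_hinge (a point): Middle of the lipped leaf's hinge line, at y = -80 mm of the box, 70 mm above the worktop. The leaf's under face passes through this line, its outer face lies 10 mm above it when shut. The axes turn with the leaf: x along the hinge; +y from the hinge towards the leaf's free edge; z out of the outer face.
- stepped_leaf_edge (a point): Middle of the stepped leaf's free edge, the tip of its tongue, 79 mm from the hinge. The leaf is 94 mm along the box's x and 10 mm thick as far as 64 mm from the hinge; then comes a step, and only a tongue 4 mm thick, at the bottom when shut, goes on to 79 mm.
- lipped_leaf_edge (a point): Middle of the lipped leaf's free edge, the tip of its lip, 93 mm from the hinge. The leaf is 94 mm along the box's x and 10 mm thick as far as 79 mm from the hinge; then a lip 4.5 mm thick, flush with the outer (top) face, overhangs on to 93 mm.
- jar: Bystander: small peach-coloured screw-cap jar with a black cap, 42 mm across, 57 mm high; origin at the centre of its underside.
- bench_timer: Bystander: flat pale bench timer, 66 x 66 x 19 mm; origin at the centre of its underside.
- tape: Bystander: roll of green tape lying flat, 64 mm across, 18 mm high; origin at the centre of its underside. It lies right of the box, in front of an instrument's round housing that stands out to x = 0.52 m between y = -0.41 and -0.09 m, 0.42 m high.

How it is judged:
By the outcome, as a careful person would: the job done as asked, in the order asked, and still so for the second after the job is handed in, with the robot touching nothing.
It also fails if it takes over 64 s, if anything falls off the work surface, if the arm or the gripper's body presses on something with over 40 N, if the wrist force passes 120 N, or if a joint passes its speed limit or range.

## Robot

A 6-joint arm with a two-finger parallel gripper is mounted at the origin on a cart in front of the work surface, level with it; the furniture and walls round the work are solid. World frame = base frame: x ahead of the robot, y to its left, z up, the work surface at z = 0. Lengths are in m, angles in rad, forces in N, time in s.
With the tool pointing down it reaches from about 0.4 to 0.825 m from the base axis. Payload 7 kg.
Tool frame: the origin (TCP) lies at the very end of the fingers, on their centre line; the grasp point (between the pads) lies 19 mm behind it; y points along the fingers, z is the direction in which the jaws open and shut, and the axes are right-handed (so a half turn about y gives the same grasp; the last joint's range is limited). The gripper opens to 88 mm and grips with 3 to 60 N. Pads are 19 mm wide; open, the fingers measure 130 mm over their backs; the gripper's body (78 mm by 193 mm) begins 47 mm behind the grasp point.
Start: joints at [-0.851, 0.359, 0.012, 0, -1.224, -0.288], TCP at [0.282, -0.613, 0.227] pointing down, gripper open.
Joint ranges: [-3.07, 3.07], [-1.43, 2.12], [-1.02, 1.25], [-3.03, 1.67], [-3.05, -0], [-3.03, 3.03]. Speed limits (rad/s): [2.39, 2.39, 3.01, 3.14, 3.14, 3.14].

## Interface

Orientations are given as a unit quaternion [w, x, y, z].
In Python, from station import manip, cams, workorder gives the robot as it stands.
- The arm moves only by the shell command python3 -m inch 'ROWS' [FORCE]. ROWS is JSON, a list of rows, each an object with "claw": the opening, from -1 (shut) to 1 (fully open); "offset": the shift along the tool's x, y, z in cm, a list of three; "angular": the turn, a rotation vector about the tool's x, y, z in rad, a list of three. A call has 1 to 5 rows; each row shifts and turns the pose as measured when the row begins, along the tool's axes as they then stand; what a row does not reach is not made up. A row lasts 1/10 s, in which the tool goes at most 50 mm and 8.59 degrees, less where a joint would pass 70% of its speed; a pose out of reach is approached as far as the arm can. A call is refused whole if a number of a shift passes 5 or a number of a turn 0.15, either way. A call with a gripper value outside its range is refused whole. The fingers move at their own pace and stop on an object; FORCE is the grip in N (left out, the last holds). Time passes only in rows, so rows that do not move let the fingers close. It gives the time, the measured TCP pose, the force and the opening at its end, in the units of the state.
- manip.observe(): the state, without advancing time (a new reading comes with each control period).
- cams.get_image(name): name is "scene" or "top" or "wrist"; returns the picture (400x640x3 uint8, blue, green, red); there is no depth.
- cams.camera_params(name): a dict with "K" (3x3 intrinsics, pixels), "extrinsics" (4x4, takes a point from world to camera coordinates); the wrist camera has in their place "T_tool_cam" (4x4, takes a point from camera to tool coordinates, whose origin is the TCP and whose axes are the tool frame's). Camera axes: x right, y up, looking along -z (the intrinsics and any distortion apply to the point x, -y, -z); pixel columns grow to the right and rows downward; lengths in m; the calibration is good to about 2 mm. A picture is of the moment at which its call begins: read the wrist's pose just before it. camera_params takes no time and is no camera call.
- workorder.close_job(): hands the job in, once; it reports no verdict.
Trained networks look in the newest picture that a camera, given by its name, has taken for a name from the list of things; names that differ only in an ending like _2 or _b are one class to them, and where a whole thing is asked for, a point or a joint stands for the part that bears it (a point fixed in the world has none). Each returns a list of dicts, best first, with "score" (0 to 1); they miss things now and then, are a little off and sometimes report something else, mostly with a low value. They report only what shows in the picture. A call takes as long as a camera call.
- cams.boxes_of(camera, name): "point" ([x, y, z] in m, in world coordinates, good to about 4 mm: the middle of the surface that is visible of it).
- cams.silhouettes(camera, name): "pixels" (400x640 bool, what is visible of it).
The state is a dict: "time": time; "qpos": joint angles; "qd": joint speeds; "tau": joint torques, N m; "tcp_pos": TCP position; "orientation": TCP orientation; "ft_force": force on the tool from outside, world axes, zero at the start; "moment": the same for the moment, N m; "gripper_width": finger opening in m.
Only numpy, scipy, OpenCV 4.12 (cv2) and the standard library are available. Lean on these libraries where they do the work, as an engineer would, in place of code of your own. Each camera call takes 0.05 s, during which the arm holds its last target.

## Working session

There is one attempt and no reset: what is moved stays moved. The work goes in short steps, Python scripts to look and compute and a shell command to move; the robot and the scene stay as the last step left them, time stands still between calls to the robot, and variables do not carry over. Pictures are saved under pics/ and viewed, and the job is handed in when it is done.

```bash
ls; mkdir -p pics; python3 - <<'E'
from station import manip,cams,workorder
import cv2,numpy as np
print(manip.observe())
for c in ["scene","top","wrist"]:
    im=cams.get_image(c); cv2.imwrite(f"pics/{c}0.png",im)
    p=cams.camera_params(c); print(c,{k:np.round(np.array(v),3).tolist() for k,v in p.items()})
    for n in ["dark_box","stepped_leaf","lipped_leaf","jar","bench_timer","tape","stepped_leaf_hinge","lipped_leaf_hinge","stepped_leaf_edge","lipped_leaf_edge"]:
        if c!="wrist":
            r=cams.boxes_of(c,n); print(n,[(np.round(d["point"],3).tolist(),round(d["score"],2)) for d in r[:2]])
E
```

```text
pics
{'time': 0.0, 'qpos': array([-8.50906948e-01,  3.59380007e-01,  1.10614716e-02, -3.34758944e-04,
       -1.22411507e+00, -2.88129445e-01]), 'qd': array([-1.14210169e-03,  7.64842901e-04,  6.33580030e-04,  6.56206490e-04,
       -8.09519849e-04, -3.75069017e-05]), 'tau': array([ 2.57802158e-04, -5.82718098e+01,  2.93056977e+01,  6.99683100e+00,
        6.87731575e-03, -1.87558030e-04]), 'tcp_pos': array([ 0.28224818, -0.61261403,  0.22563106]), 'orientation': array([ 0.69126264, -0.69014138, -0.15124572,  0.15160995]), 'ft_force': array([ 0.72810311,  0.34225782, -0.46419141]), 'moment': array([ 0.03524235, -0.01207569,  0.01690091]), 'gripper_width': 0.08743160202384442}
scene {'K': [[477.983, 0.0, 323.759], [0.0, 477.983, 206.661], [0.0, 0.0, 1.0]], 'extrinsics': [[-0.89, -0.455, -0.015, 0.419], [0.18, -0.382, 0.907, -0.166], [-0.418, 0.804, 0.422, -1.031], [0.0, 0.0, 0.0, 1.0]]}
dark_box [([0.48, 0.184, 0.077], 0.71)]
stepped_leaf [([0.498, 0.232, 0.113], 0.71)]
lipped_leaf [([0.468, 0.073, 0.118], 0.95)]
jar [([0.517, 0.328, 0.04], 0.96)]
bench_timer [([0.448, -0.012, 0.014],
[... 468 characters left out ...]
021, 0.987, -0.937], [0.0, 0.0, 0.0, 1.0]]}
dark_box [([0.495, 0.168, 0.032], 0.82)]
stepped_leaf [([0.499, 0.214, 0.131], 0.54)]
lipped_leaf [([0.475, 0.068, 0.145], 0.74)]
jar []
bench_timer [([0.45, -0.024, 0.016], 0.91)]
tape [([0.463, -0.354, 0.015], 0.71)]
stepped_leaf_hinge [([0.499, 0.22, 0.127], 0.52)]
lipped_leaf_hinge [([0.47, 0.065, 0.149], 0.59)]
stepped_leaf_edge [([0.496, 0.219, 0.132], 0.61), ([0.47, 0.068, 0.148], 0.26)]
lipped_leaf_edge [([0.471, 0.062, 0.146], 0.65)]
wrist {'K': [[331.316, 0.0, 317.722], [0.0, 331.316, 202.394], [0.0, 0.0, 1.0]], 'T_tool_cam': [[0.001, -0.965, -0.261, -0.071], [-0.001, 0.261, -0.965, -0.158], [1.0, 0.001, -0.0, 0.0], [0.0, 0.0, 0.0, 1.0]]}
```

View pics/scene0.png

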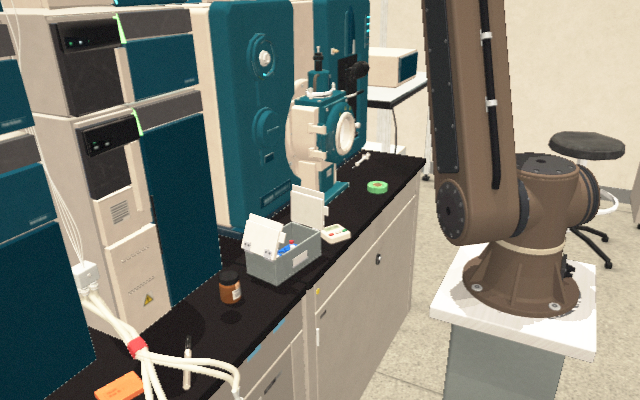

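View pics/top0.png

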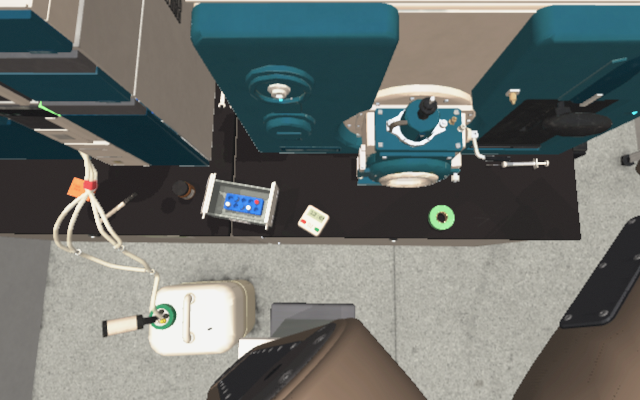

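View pics/wrist0.png

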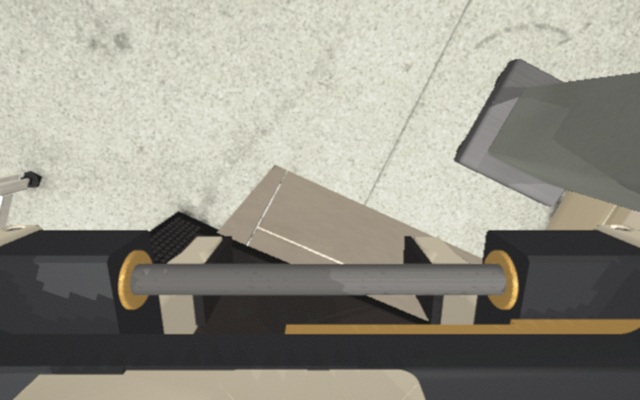

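```bash
python3 - <<'E'
import cv2
a=cv2.imread("pics/top0.png")[150:250,150:350]; cv2.imwrite("pics/t1.png",cv2.resize(a,None,fx=4,fy=4,interpolation=cv2.INTER_CUBIC))
a=cv2.imread("pics/scene0.png")[170:310,200:370]; cv2.imwrite("pics/s1.png",cv2.resize(a,None,fx=4.2,fy=4.2,interpolation=cv2.INTER_CUBIC))
E
```

```text
(no output)
```

View pics/t1.png

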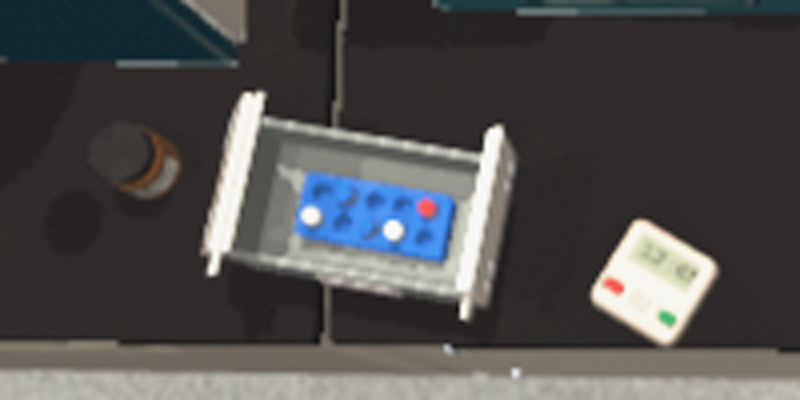

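View pics/s1.png

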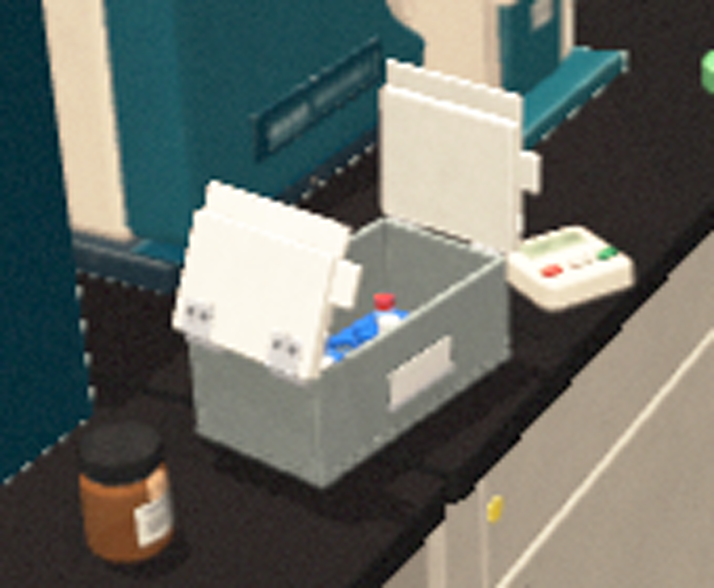

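```bash
cat > h.py <<'E'
import numpy as np,cv2
from scipy.optimize import least_squares
from scipy.spatial.transform import Rotation as R
from station import manip,cams,workorder
def proj(c,P):
    p=cams.camera_params(c);E=np.array(p["extrinsics"]);K=np.array(p["K"])
    q=np.atleast_2d(P)@E[:3,:3].T+E[:3,3]; q=q*[1,-1,-1]; q=q@K.T; return q[:,:2]/q[:,2:]
def box(v,P):
    x,y,a=v[:3];c,s=np.cos(a),np.sin(a)
    P=np.atleast_2d(P);return P@np.array([[c,-s,0],[s,c,0],[0,0,1]]).T+[x,y,0]
def S(t,x,d,z): # stepped leaf: d from hinge
    return [x,.080-d*np.cos(t)+z*np.sin(t),.070+d*np.sin(t)+z*np.cos(t)]
def L(t,x,d,z):
    return [x,-.080+d*np.cos(t)-z*np.sin(t),.070+d*np.sin(t)+z*np.cos(t)]
E
cat > fit.py <<'E'
from h import *
sc=lambda u,v:(200+u/4.2,170+v/4.2); tp=lambda u,v:(150+u/4,150+v/4)
def f(v,full=False):
    ts,tl=v[3:5];X=.047
    obs=[("scene",[-.045,-.08,0],sc(512,357)),("scene",[-.045,.08,0],sc(320,488)),("scene",[.045,.08,0],sc(197,435)),
    ("scene",[-.045,-.08,.07],sc(510,258)),
    ("scene",L(tl,X,.093,.0055),sc(385,62)),("scene",L(tl,-X,.093,.0055),sc(522,98)),
    ("scene",S(ts,X,.079,.004),sc(210,183)),("scene",S(ts,-X,.079,.004),sc(352,230)),
    ("scene",S(ts,X,.064,.01),sc(197,208)),("scene",S(ts,-X,.064,.01),sc(335,252)),
    ("top",[.045,-.08,.07],tp(485,158)),("top",[-.045,.08,.07],tp(232,262)),("top",L(tl,X,.093,.008),tp(497,125)),("top",L(tl,-.063,.052,.008),tp(465,318)),("top",S(ts,-.063,.052,.008),tp(212,272)),("top",S(ts,X,.079,.002),tp(262,94))]
    r=[proj(c,box(v,P))[0]-o for c,P,o in obs]
    if full: print(np.round(r,1).tolist())
    return np.ravel(r)
s=least_squares(f,[.485,.15,-.15,1.4,1.5],loss="soft_l1");print(s.x,s.cost);f(s.x,True)
E
python3 fit.py
```

```text
[ 0.49114461  0.15506912 -0.1615871   1.16424049  1.59718541] 14.158027068347995
[[-0.2, 1.7], [1.3, 2.0], [0.5, 1.4], [-0.2, -0.6], [-0.3, -0.2], [-1.0, 0.1], [0.3, -0.8], [-0.7, -0.8], [0.1, -0.1], [0.0, 1.0], [4.2, -0.4], [-2.5, -2.1], [0.1, 0.0], [1.0, 1.1], [-0.8, 1.1], [0.7, -0.6]]
```

```bash
cat >> h.py <<'E'
V=np.array([.4911,.1551,-.1616])
def st():
    o=manip.observe();q=o["orientation"];M=R.from_quat([q[1],q[2],q[3],q[0]]).as_matrix();return o,np.array(o["tcp_pos"]),M
def go(target,yawz=None):
    """offset cm in tool axes to world target, and turn so tool y down, tool z along +-box x"""
    o,p,M=st()
    off=M.T@(np.array(target)-p)*100
    ax=np.array([np.cos(V[2]),np.sin(V[2]),0])
    best=None
    for s in(1,-1):
        z=s*ax;y=np.array([0,0,-1.]);T=np.c_[np.cross(y,z),y,z]
        r=R.from_matrix(M.T@T).as_rotvec()
        print("off cm",np.round(off,2),"turn",np.round(r,3))
def info():
    o,p,M=st();c,s=np.cos(V[2]),np.sin(V[2]);d=p-[V[0],V[1],0]
    print("t",round(o["time"],2),"tcp",np.round(p,4),"boxframe",np.round([c*d[0]+s*d[1],-s*d[0]+c*d[1],p[2]],4),"F",np.round(o["ft_force"],1),"q",np.round(o["qpos"],2),"w",round(o["gripper_width"],3))
    print(np.round(M,3).tolist())
E
python3 - <<'E'
from h import *
info()
for t in [(.36,-.35,.25),(.41,-.1,.25),(.43,.05,.25)]: print(t);go(t)
for b in [(-.035,.1,.25)]: w=box(V,b)[0];print(w);go(w)
E
```

```text
t 1.15 tcp [ 0.2825 -0.613   0.2266] boxframe [-0.0823 -0.7917  0.2266] F [ 0.1  0.8 -0.8] q [-0.85  0.36  0.01 -0.   -1.22 -0.29] w 0.088
[[0.908, 0.0, -0.419], [0.419, -0.0, 0.908], [0.0, -1.0, -0.0]]
(0.36, -0.35, 0.25)
off cm [18.05 -2.34 20.64] turn [-0.     2.164  0.   ]
off cm [18.05 -2.34 20.64] turn [ 0.    -0.977  0.   ]
(0.41, -0.1, 0.25)
off cm [33.05 -2.34 41.26] turn [-0.     2.164  0.   ]
off cm [33.05 -2.34 41.26] turn [ 0.    -0.977  0.   ]
(0.43, 0.05, 0.25)
off cm [41.15 -2.34 54.04] turn [-0.     2.164  0.   ]
off cm [41.15 -2.34 54.04] turn [ 0.    -0.977  0.   ]
[0.47264577 0.25942853 0.25      ]
off cm [53.79 -2.34 71.28] turn [-0.     2.164  0.   ]
off cm [53.79 -2.34 71.28] turn [ 0.    -0.977  0.   ]
```

```bash
python3 -m inch '[{"claw":-1,"offset":[3,-0.5,3.5],"angular":[0,0,0]},{"claw":-1,"offset":[3,-0.5,3.5],"angular":[0,0,0]},{"claw":-1,"offset":[3,-0.5,3.5],"angular":[0,0,0]},{"claw":-1,"offset":[3,-0.5,3.5],"angular":[0,0,0]},{"claw":-1,"offset":[3,-0.5,3.5],"angular":[0,0,0]}]' 20; python3 -c "
from h import *
info()
go((.37,-.3,.25));go((.41,-.1,.25))"
```

```text
time: 1.65
tcp_pos: [0.3452, -0.3889, 0.2485]
orientation: [0.692, -0.69, -0.148, 0.15]
ft_force: [1.3, 0.3, 0.5]
gripper_width: 0.053
t 1.65 tcp [ 0.3452 -0.3889  0.2485] boxframe [-0.0565 -0.5604  0.2485] F [1.3 0.3 0.5] q [-0.47  0.09 -0.29 -0.   -1.2  -0.68] w 0.053
[[0.911, -0.004, -0.411], [0.411, 0.003, 0.911], [-0.003, -1.0, 0.004]]
off cm [ 5.92 -0.14  7.08] turn [ 0.     2.156 -0.006]
off cm [ 5.92 -0.14  7.08] turn [-0.005 -0.985 -0.   ]
off cm [17.79 -0.1  23.66] turn [ 0.     2.156 -0.006]
off cm [17.79 -0.1  23.66] turn [-0.005 -0.985 -0.   ]
```

```bash
python3 -m inch '[{"claw":-1,"offset":[2.9,0,3.9],"angular":[0,0,0]},{"claw":-1,"offset":[2.9,0,3.9],"angular":[0,0,0]},{"claw":-1,"offset":[2.9,0,3.9],"angular":[0,0,0]},{"claw":-1,"offset":[2.9,0,3.9],"angular":[0,0,0]},{"claw":-1,"offset":[2.9,0,3.9],"angular":[0,0,0]}]'; python3 -c "
from h import *
info()
go((.43,.05,.25));go(box(V,(-.035,.11,.25))[0])"
```

```text
time: 2.15
tcp_pos: [0.3979, -0.1443, 0.2512]
orientation: [0.692, -0.691, -0.149, 0.147]
ft_force: [2.3, -0.5, 0.4]
gripper_width: 0.013
t 2.15 tcp [ 0.3979 -0.1443  0.2512] boxframe [-0.0438 -0.3105  0.2512] F [ 2.3 -0.5  0.4] q [ 0.12 -0.09 -0.46 -0.   -1.2  -1.27] w 0.013
[[0.912, 0.002, -0.41], [0.41, 0.001, 0.912], [0.003, -1.0, 0.0]]
off cm [10.89  0.15 16.41] turn [-3.000e-03  2.155e+00  1.000e-03]
off cm [10.89  0.15 16.41] turn [ 0.001 -0.987  0.002]
off cm [23.92  0.18 34.59] turn [-3.000e-03  2.155e+00  1.000e-03]
off cm [23.92  0.18 34.59] turn [ 0.001 -0.987  0.002]
```

```bash
python3 -m inch '[{"claw":-1,"offset":[2.7,0,4.1],"angular":[0,0,0]},{"claw":-1,"offset":[2.7,0,4.1],"angular":[0,-0.1,0]},{"claw":-1,"offset":[2.7,0,4.1],"angular":[0,-0.14,0]},{"claw":-1,"offset":[3.2,0,3.7],"angular":[0,-0.14,0]},{"claw":-1,"offset":[0,0,0],"angular":[0,-0.14,0]}]'; python3 -c "
from h import *
info()
go(box(V,(-.035,.11,.25))[0])"
```

```text
time: 2.65
tcp_pos: [0.4185, 0.0594, 0.2542]
orientation: [-0.626, 0.627, 0.332, -0.324]
ft_force: [-0.3, -1.0, -0.1]
gripper_width: 0.0006
t 2.65 tcp [0.4185 0.0594 0.2542] boxframe [-0.0562 -0.1061  0.2542] F [-0.3 -1.  -0.1] q [ 0.61 -0.1  -0.47  0.   -1.2  -1.22] w 0.001
[[0.569, 0.01, -0.822], [0.822, 0.004, 0.569], [0.009, -1.0, -0.005]]
off cm [20.43  0.57  7.37] turn [-0.011  2.698  0.01 ]
off cm [20.43  0.57  7.37] turn [ 0.007 -0.444  0.008]
```

```bash
python3 -m inch '[{"claw":-1,"offset":[0,0,0],"angular":[0,-0.14,0]},{"claw":-1,"offset":[0,0,0],"angular":[0,-0.14,0]},{"claw":-1,"offset":[0,0,0],"angular":[0,-0.14,0]},{"claw":-1,"offset":[0,0,0],"angular":[0,-0.02,0]}]'; python3 -c "
from h import *
info()
go(box(V,(-.035,.11,.25))[0])"
```

```text
time: 3.05
tcp_pos: [0.4182, 0.0629, 0.255]
orientation: [-0.532, 0.535, 0.468, -0.46]
ft_force: [0.1, 0.5, 0.6]
gripper_width: 0.0004
t 3.05 tcp [0.4182 0.0629 0.255 ] boxframe [-0.0571 -0.1028  0.255 ] F [0.1 0.5 0.6] q [ 0.62 -0.1  -0.47  0.   -1.2  -0.76] w 0.0
[[0.138, 0.011, -0.99], [0.99, 0.006, 0.138], [0.007, -1.0, -0.01]]
off cm [21.21  0.68 -2.69] turn [ 0.011 -3.119 -0.016]
off cm [21.21  0.68 -2.69] turn [0.01  0.023 0.007]
```

```bash
python3 -m inch '[{"claw":-1,"offset":[4.3,0.1,-0.5],"angular":[0,0.02,0]},{"claw":-1,"offset":[4.3,0.1,-0.5],"angular":[0,0,0]},{"claw":-1,"offset":[4.3,0.1,-0.5],"angular":[0,0,0]},{"claw":-1,"offset":[4.3,0.1,-0.5],"angular":[0,0,0]},{"claw":-1,"offset":[4.3,0.1,-0.5],"angular":[0,0,0]}]'; python3 - <<'E'
from h import *
info()
go(box(V,(-.035,.095,.13))[0])
cv2.imwrite("pics/w1.png",cams.get_image("wrist"))
a=cams.get_image("scene")[100:310,150:420]; cv2.imwrite("pics/s2.png",cv2.resize(a,None,fx=2.8,fy=2.8))
E
```

```text
time: 3.55
tcp_pos: [0.4787, 0.2736, 0.2546]
orientation: [-0.543, 0.545, 0.458, -0.446]
ft_force: [2.0, 0.1, 0.1]
gripper_width: 0.0008
t 3.55 tcp [0.4787 0.2736 0.2546] boxframe [-0.0313  0.1149  0.2546] F [2.  0.1 0.1] q [ 0.88  0.13 -0.24  0.01 -1.19 -1.06] w 0.001
[[0.182, 0.015, -0.983], [0.983, 0.009, 0.182], [0.012, -1.0, -0.013]]
off cm [-2.15 12.43  0.49] turn [-0.018  3.12   0.021]
off cm [-2.15 12.43  0.49] turn [ 0.014 -0.022  0.012]
```

View pics/w1.png

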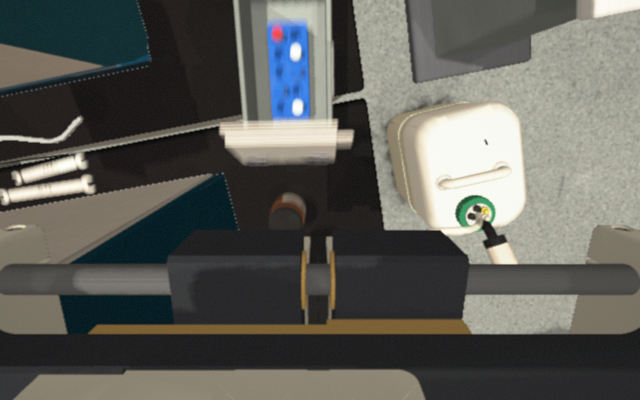

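View pics/s2.png

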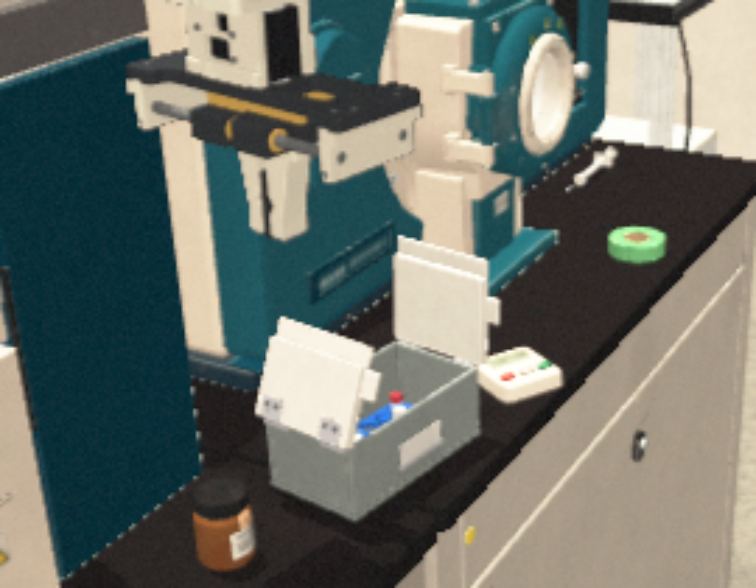

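```bash
python3 -m inch '[{"claw":-1,"offset":[-0.5,4.2,0.2],"angular":[0.01,-0.02,0.01]},{"claw":-1,"offset":[-0.5,4.2,0.2],"angular":[0,0,0]},{"claw":-1,"offset":[-0.2,3.2,0],"angular":[0,0,0]},{"claw":-1,"offset":[0,0,0],"angular":[0,0,0]}]'; python3 - <<'E'
from h import *
info()
for t in [1.16,1.0,.8,.6,.4,.2,0]:
    P=S(t,-.035,.055,.01); print(np.round([P[1]+.0095,P[2]],4))
go(box(V,(-.035,.075,.13))[0])
E
```

```text
time: 4.05
tcp_pos: [0.4755, 0.2667, 0.1347]
orientation: [-0.54, 0.542, 0.457, -0.454]
ft_force: [-0.8, 0.1, 1.0]
gripper_width: 0.0002
t 4.05 tcp [0.4755 0.2667 0.1347] boxframe [-0.0333  0.1076  0.1347] F [-0.8  0.1  1. ] q [ 0.87  0.22 -0.41  0.   -0.94 -1.05] w 0.0
[[0.171, 0.005, -0.985], [0.985, 0.001, 0.171], [0.002, -1.0, -0.005]]
[0.0767 0.1244]
[0.0682 0.1217]
[0.0584 0.1164]
[0.0498 0.1093]
[0.0427 0.1006]
[0.0376 0.0907]
[0.0345 0.08  ]
off cm [-3.26  0.46  0.14] turn [-0.004  3.131  0.007]
off cm [-3.26  0.46  0.14] turn [ 0.005 -0.01   0.002]
```

```bash
python3 -m inch '[{"claw":-1,"offset":[-1.5,0.4,0],"angular":[0,0,0]},{"claw":-1,"offset":[-1.5,0.5,0],"angular":[0,0,0]},{"claw":-1,"offset":[-0.8,0.3,0],"angular":[0,0,0]},{"claw":-1,"offset":[-0.9,0.5,0],"angular":[0,0,0]}]'; python3 -c "
from h import *
info()"
```

```text
time: 4.45
tcp_pos: [0.4699, 0.2199, 0.1218]
orientation: [-0.541, 0.543, 0.459, -0.45]
ft_force: [0.3, 2.5, 0.2]
gripper_width: 0.0003
t 4.45 tcp [0.4699 0.2199 0.1218] boxframe [-0.0314  0.0606  0.1218] F [0.3 2.5 0.2] q [ 0.82  0.19 -0.48  0.   -0.88 -1.  ] w 0.0
[[0.174, 0.011, -0.985], [0.985, 0.007, 0.174], [0.008, -1.0, -0.01]]
```

```bash
python3 -m inch '[{"claw":-1,"offset":[-0.6,0.6,0],"angular":[0,0,0]},{"claw":-1,"offset":[-0.7,0.8,0],"angular":[0,0,0]},{"claw":-1,"offset":[-0.5,0.9,0],"angular":[0,0,0]},{"claw":-1,"offset":[-0.3,0.9,0],"angular":[0,0,0]}]'; python3 - <<'E'
from h import *
info()
a=cams.get_image("scene")[150:310,180:400]; cv2.imwrite("pics/s3.png",cv2.resize(a,None,fx=3.4,fy=3.4))
E
```

```text
time: 4.85
tcp_pos: [0.4673, 0.197, 0.0902]
orientation: [-0.541, 0.543, 0.46, -0.448]
ft_force: [-0.3, -0.1, 3.1]
gripper_width: 0.0006
t 4.85 tcp [0.4673 0.197  0.0902] boxframe [-0.0302  0.0376  0.0902] F [-0.3 -0.1  3.1] q [ 0.79  0.21 -0.55  0.01 -0.79 -0.97] w 0.001
[[0.175, 0.015, -0.984], [0.984, 0.009, 0.176], [0.012, -1.0, -0.013]]
```

View pics/s3.png

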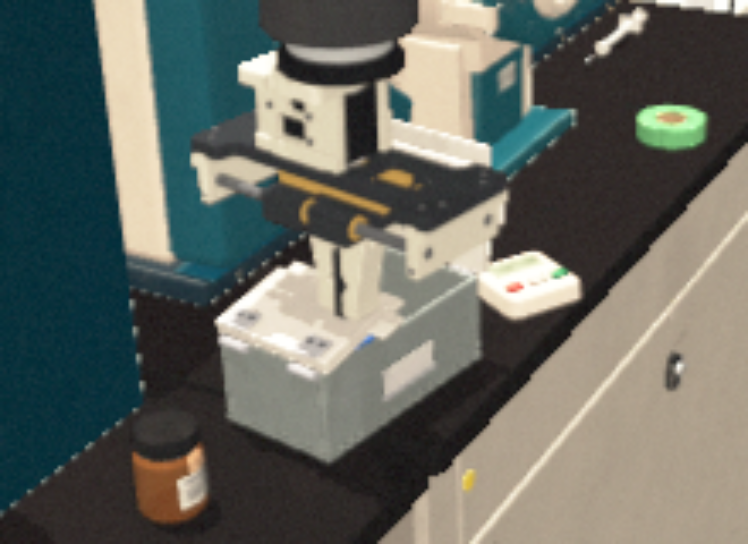

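```bash
python3 -m inch '[{"claw":-1,"offset":[-0.3,0.5,0],"angular":[0,0,0]},{"claw":-1,"offset":[0,0.5,0],"angular":[0,0,0]},{"claw":-1,"offset":[0,0.2,0],"angular":[0,0,0]}]'; python3 -c "
from h import *
info()"
```

```text
time: 5.2
tcp_pos: [0.4663, 0.1929, 0.0792]
orientation: [-0.54, 0.543, 0.459, -0.45]
ft_force: [-19.8, -1.4, 48.1]
gripper_width: 0.0002
t 5.2 tcp [0.4663 0.1929 0.0792] boxframe [-0.0305  0.0333  0.0792] F [-19.8  -1.4  48.1] q [ 0.79  0.22 -0.57  0.01 -0.77 -0.97] w 0.0
[[0.173, 0.013, -0.985], [0.985, 0.005, 0.173], [0.007, -1.0, -0.012]]
```

```bash
python3 -m inch '[{"claw":-1,"offset":[0,-0.3,0],"angular":[0,0,0]},{"claw":-1,"offset":[0.5,-3,0],"angular":[0,0,0]},{"claw":-1,"offset":[0.5,-4,0],"angular":[0,0,0]},{"claw":-1,"offset":[0,-4.5,0],"angular":[0,0,0]},{"claw":-1,"offset":[0,-4,0],"angular":[0,0,0]}]'; python3 - <<'E'
from h import *
info()
a=cams.get_image("scene")[150:310,180:400]; cv2.imwrite("pics/s4.png",cv2.resize(a,None,fx=3.4,fy=3.4))
cv2.imwrite("pics/w4.png",cams.get_image("wrist"))
go(box(V,(-.035,-.12,.23))[0])
E
```

```text
time: 5.7
tcp_pos: [0.4627, 0.2006, 0.2358]
orientation: [-0.54, 0.543, 0.454, -0.455]
ft_force: [0.6, 1.4, -0.1]
gripper_width: 0.0005
t 5.7 tcp [0.4627 0.2006 0.2358] boxframe [-0.0353  0.0404  0.2358] F [ 0.6  1.4 -0.1] q [ 0.8   0.07 -0.34  0.   -1.16 -0.98] w 0.0
[[0.173, 0.002, -0.985], [0.985, -0.004, 0.173], [-0.003, -1.0, -0.003]]
off cm [-16.26   0.93   0.02] turn [-0.005  3.13   0.015]
off cm [-16.26   0.93   0.02] turn [ 0.009 -0.012  0.003]
```

View pics/s4.png

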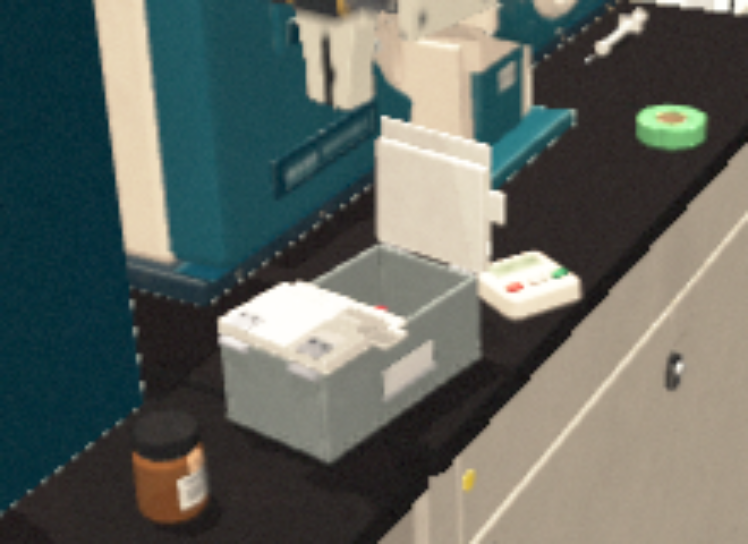

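View pics/w4.png

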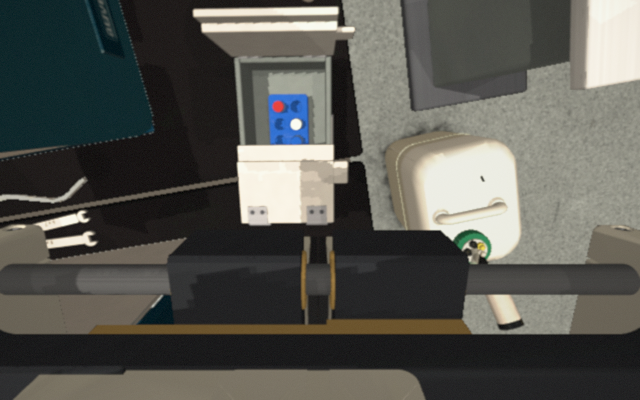

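```bash
python3 -m inch '[{"claw":-1,"offset":[-4.3,0,0],"angular":[0,0,0]},{"claw":-1,"offset":[-4.3,0,0],"angular":[0,0,0]},{"claw":-1,"offset":[-4.3,0,0],"angular":[0,0,0]},{"claw":-1,"offset":[-4.3,0,0],"angular":[0,0,0]},{"claw":-1,"offset":[0,0,0],"angular":[0,0,0]}]'; python3 - <<'E'
from h import *
info()
go(box(V,(-.035,-.13,.13))[0])
for t in [1.6,1.4,1.2,1.0,.8,.6,.4,.2,0]:
    P=L(t,-.035,.065,.01); print(t,np.round([P[1]-.0095,P[2]],4))
a=cams.get_image("scene")[100:310,150:420]; cv2.imwrite("pics/s5.png",cv2.resize(a,None,fx=2.8,fy=2.8))
E
```

```text
time: 6.3
tcp_pos: [0.4343, 0.03, 0.2367]
orientation: [-0.539, 0.542, 0.459, -0.453]
ft_force: [0.4, -0.6, 0.3]
gripper_width: 0.0002
t 6.3 tcp [0.4343 0.03   0.2367] boxframe [-0.0359 -0.1326  0.2367] F [ 0.4 -0.6  0.3] q [ 0.53 -0.06 -0.47  0.   -1.15 -0.7 ] w 0.0
[[0.168, 0.008, -0.986], [0.986, 0.002, 0.168], [0.004, -1.0, -0.008]]
off cm [ 0.23 10.67 -0.  ] turn [-0.006  3.134  0.012]
off cm [ 0.23 10.67 -0.  ] turn [ 0.008 -0.007  0.004]
1.6 [-0.1014  0.1347]
1.4 [-0.0883  0.1358]
1.2 [-0.0753  0.1342]
1.0 [-0.0628  0.1301]
0.8 [-0.0514  0.1236]
0.6 [-0.0415  0.115 ]
0.4 [-0.0335  0.1045]
0.2 [-0.0278  0.0927]
0 [-0.0245  0.08  ]
```

View pics/s5.png

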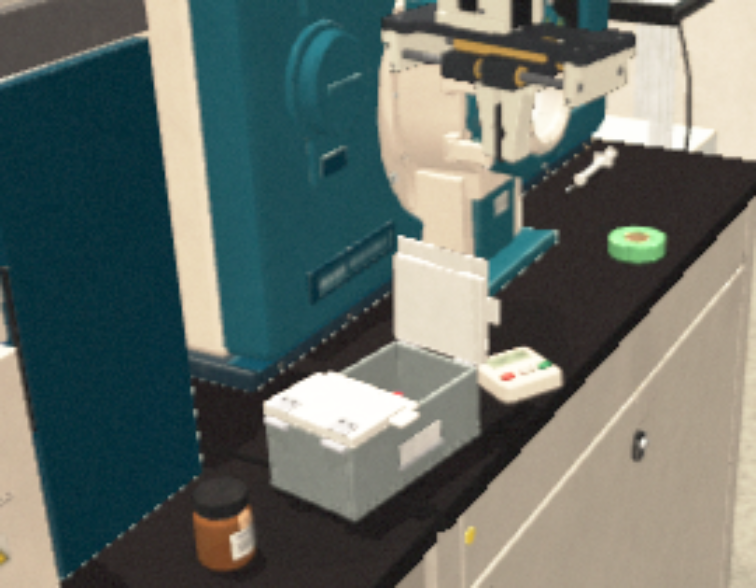

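```bash
python3 -m inch '[{"claw":-1,"offset":[0,4,0],"angular":[0,0,0]},{"claw":-1,"offset":[0,4,0],"angular":[0,0,0]},{"claw":-1,"offset":[0,2,0],"angular":[0,0,0]},{"claw":-1,"offset":[1.5,0,0],"angular":[0,0,0]},{"claw":-1,"offset":[1.2,0,0],"angular":[0,0,0]}]'; python3 -c "
from h import *
info()"
```

```text
time: 6.85
tcp_pos: [0.4418, 0.0604, 0.1321]
orientation: [-0.539, 0.542, 0.459, -0.452]
ft_force: [0.5, -1.2, 0.9]
gripper_width: 0.0003
t 6.85 tcp [0.4418 0.0604 0.1321] boxframe [-0.0334 -0.1014  0.1321] F [ 0.5 -1.2  0.9] q [ 0.58  0.06 -0.62  0.   -0.89 -0.76] w 0.0
[[0.169, 0.01, -0.985], [0.986, 0.003, 0.169], [0.004, -1.0, -0.009]]
```

```bash
python3 -m inch '[{"claw":-1,"offset":[1.3,-0.3,0],"angular":[0,0,0]},{"claw":-1,"offset":[1.3,0.1,0],"angular":[0,0,0]},{"claw":-1,"offset":[1.2,0.4,0],"angular":[0,0,0]},{"claw":-1,"offset":[1.1,0.6,0],"angular":[0,0,0]},{"claw":-1,"offset":[0.9,0.8,0],"angular":[0,0,0]}]'; python3 -c "
from h import *
info()"
```

```text
time: 7.35
tcp_pos: [0.4527, 0.124, 0.1161]
orientation: [-0.539, 0.542, 0.46, -0.453]
ft_force: [-0.2, -1.2, 1.3]
gripper_width: 0.0005
t 7.35 tcp [0.4527 0.124  0.1161] boxframe [-0.0329 -0.0369  0.1161] F [-0.2 -1.2  1.3] q [ 0.69  0.12 -0.59  0.01 -0.85 -0.86] w 0.001
[[0.167, 0.01, -0.986], [0.986, 0.003, 0.167], [0.004, -1.0, -0.009]]
```

```bash
python3 -m inch '[{"claw":-1,"offset":[0.5,1.0,0],"angular":[0,0,0]},{"claw":-1,"offset":[0.5,1.0,0],"angular":[0,0,0]},{"claw":-1,"offset":[0.3,0.6,0],"angular":[0,0,0]},{"claw":-1,"offset":[0,0.2,0],"angular":[0,0,0]}]'; python3 - <<'E'
from h import *
info()
a=cams.get_image("scene")[150:310,180:400]; cv2.imwrite("pics/s6.png",cv2.resize(a,None,fx=3.4,fy=3.4))
E
```

```text
time: 7.75
tcp_pos: [0.4558, 0.1398, 0.0847]
orientation: [-0.538, 0.541, 0.46, -0.453]
ft_force: [-0.1, 1.1, 1.0]
gripper_width: 0.0007
t 7.75 tcp [0.4558 0.1398 0.0847] boxframe [-0.0324 -0.0207  0.0847] F [-0.1  1.1  1. ] q [ 0.72  0.17 -0.61  0.01 -0.77 -0.89] w 0.001
[[0.165, 0.011, -0.986], [0.986, 0.004, 0.166], [0.005, -1.0, -0.01]]
```

View pics/s6.png

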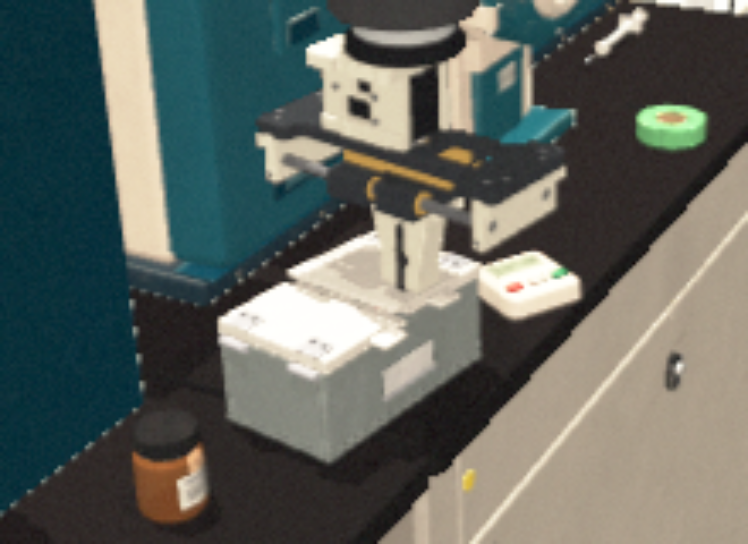

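The lipped leaf is almost shut, still about 5 mm high; I'll press it in small steps.

```bash
python3 -m inch '[{"claw":-1,"offset":[0.3,0.25,0],"angular":[0,0,0]},{"claw":-1,"offset":[0,0.15,0],"angular":[0,0,0]}]'; python3 -c "
from h import *
info()"
```

```text
time: 8.0
tcp_pos: [0.4565, 0.1425, 0.0806]
orientation: [-0.539, 0.541, 0.46, -0.453]
ft_force: [0.0, 0.3, 1.1]
gripper_width: 0.0005
t 8.0 tcp [0.4565 0.1425 0.0806] boxframe [-0.0322 -0.018   0.0806] F [0.  0.3 1.1] q [ 0.72  0.18 -0.62  0.01 -0.76 -0.89] w 0.0
[[0.166, 0.011, -0.986], [0.986, 0.004, 0.166], [0.005, -1.0, -0.01]]
```

```bash
python3 -m inch '[{"claw":-1,"offset":[0,0.1,0],"angular":[0,0,0]}]'; python3 -m inch '[{"claw":-1,"offset":[0,0.1,0],"angular":[0,0,0]}]'
```

```text
time: 8.1
tcp_pos: [0.4566, 0.1425, 0.08]
orientation: [-0.539, 0.541, 0.46, -0.453]
ft_force: [-5.2, -0.2, 12.4]
gripper_width: 0.0004
time: 8.2
tcp_pos: [0.4566, 0.1425, 0.0799]
orientation: [-0.538, 0.541, 0.461, -0.453]
ft_force: [-7.0, 0.4, 17.0]
gripper_width: 0.0005
```

```bash
python3 -m inch '[{"claw":-1,"offset":[0,0.15,0],"angular":[0,0,0]}]'; python3 -m inch '[{"claw":-1,"offset":[0,-0.3,0],"angular":[0,0,0]},{"claw":-1,"offset":[0,-3,0],"angular":[0,0,0]},{"claw":-1,"offset":[0,-4.5,0],"angular":[0,0,0]},{"claw":-1,"offset":[0,-4.5,0],"angular":[0,0,0]},{"claw":-1,"offset":[0,-3,0],"angular":[0,0,0]}]';python3 -m inch '[{"claw":-1,"offset":[-4,0,0],"angular":[0,0,0]},{"claw":-1,"offset":[-4,0,0],"angular":[0,0,0]},{"claw":-1,"offset":[-4,0,0],"angular":[0,0,0]},{"claw":-1,"offset":[0,0,0],"angular":[0,0,0]}]'; python3 - <<'E'
from h import *
info()
def f(c,n):
    a=cams.get_image(c); 
    return a
a=f("scene",0); cv2.imwrite("pics/s7.png",cv2.resize(a[210:310,220:350],None,fx=5,fy=5,interpolation=cv2.INTER_CUBIC)); cv2.imwrite("pics/s7f.png",a)
a=f("wrist",0); cv2.imwrite("pics/w7.png",a)
a=f("top",0); cv2.imwrite("pics/t7.png",cv2.resize(a[150:250,150:350],None,fx=4,fy=4))
for n in ["jar","bench_timer","tape"]:
  for c in ["scene","top"]: print(n,c,[(np.round(d["point"],3).tolist(),round(d["score"],2)) for d in cams.boxes_of(c,n)[:2]])
E
```

```text
time: 8.3
tcp_pos: [0.4567, 0.1426, 0.0798]
orientation: [-0.538, 0.541, 0.461, -0.452]
ft_force: [-10.0, -0.4, 21.8]
gripper_width: 0.0004
time: 8.8
tcp_pos: [0.4523, 0.1393, 0.2351]
orientation: [-0.539, 0.542, 0.458, -0.455]
ft_force: [0.1, 0.2, -0.1]
gripper_width: 0.0005
time: 9.2
tcp_pos: [0.4341, 0.0193, 0.2415]
orientation: [-0.537, 0.542, 0.463, -0.451]
ft_force: [0.2, 0.2, 0.1]
gripper_width: 0.0002
t 9.2 tcp [0.4341 0.0193 0.2415] boxframe [-0.0344 -0.1432  0.2415] F [0.2 0.2 0.1] q [ 0.5  -0.08 -0.47  0.   -1.15 -0.67] w 0.0
[[0.164, 0.017, -0.986], [0.986, 0.007, 0.164], [0.009, -1.0, -0.016]]
jar scene [([0.516, 0.329, 0.039], 0.69)]
jar top []
bench_timer scene [([0.444, -0.015, 0.015], 0.62)]
bench_timer top [([0.448, -0.025, 0.02], 0.6)]
tape scene [([0.462, -0.342, 0.02], 0.69)]
tape top [([0.463, -0.356, 0.016], 0.65)]
```

View pics/s7.png

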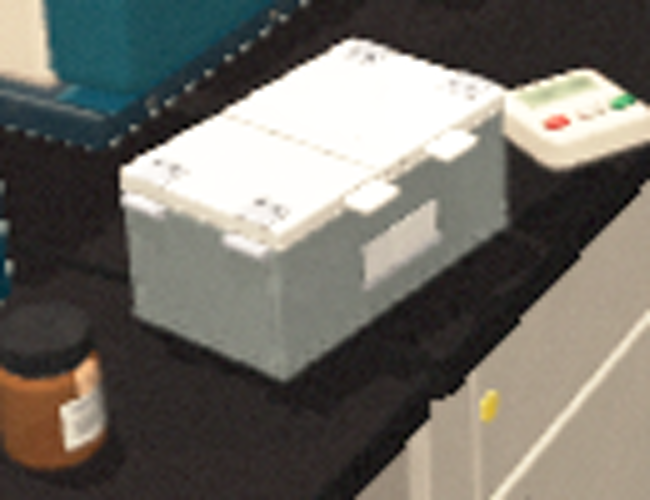

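View pics/t7.png

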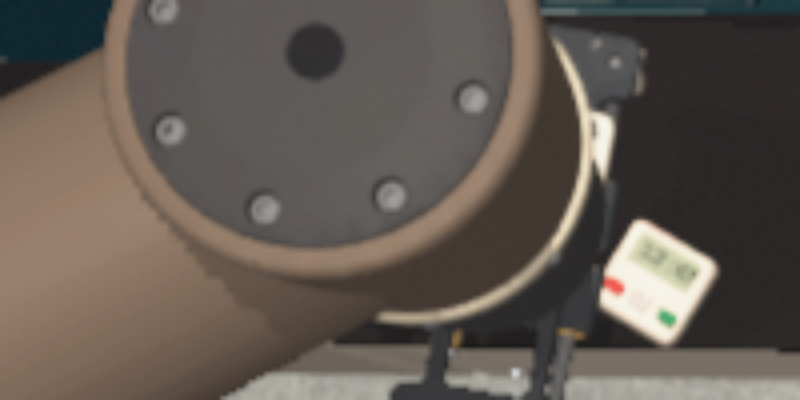

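View pics/w7.png

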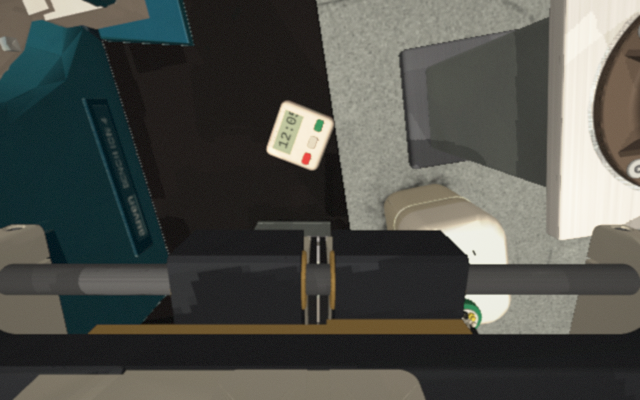

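The scene picture shows both leaves level, with a straight seam from (225,115) to (375,165). The jar and timer are in place and the arm is clear.

```bash
python3 -c "
from station import workorder
print(workorder.close_job())"
```

```text
the job is handed in; nothing more can be done
None
```

I shut the stepped leaf first while the lipped leaf stood open, then shut the lipped leaf on top of it. I lifted the arm clear and handed the job in at about 9.7 s; it gave no verdict.

**Leaves:** Both fingertip presses stopped at the height expected for a shut leaf, about 80 mm. The wrist force was 48 N in z on the stepped leaf and 22 N on the lipped leaf. The last scene picture shows both leaves flush with a straight seam.

**Bystanders:** The jar, timer and tape were found where they started, within the detector's accuracy. In the top view the arm hid the box, so that camera did not confirm the shut lid. The detector never found the jar in the top view, so its position rests on the scene camera alone.

**Press force:** The stepped-leaf press was harder than I meant. It was made with the fingertips, not the gripper body, and stayed below the 120 N wrist limit. If the 40 N limit also covers the fingertips, that press exceeded it.

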